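# Knock the stuck wooden core out of the hole saw

## Task

The core of the last cut is still wedged inside the hole saw that lies on the mat. Turn the saw mouth-down over the offcut tray and tap it on the tray until the core drops out and stays lying in the tray, then stand the saw upright on its teeth in the empty bay of the hole saw caddy, setting it down rather than dropping it. Leave the pencil and the two saws already in the caddy where they are.

Things in the scene. Friction and masses are not known exactly. Their poses are not given: they have to be found in the camera images.
- holesaw: Bright steel hole saw on its arbor, 0.32 kg, lying on its side, mouth to the left (+y), give or take 45 degrees. Cup of outside diameter 51 mm, 50 mm long; behind it on the axis a hex collar, then a hex shank. Own x runs along the axis from shank to mouth, own z up as it lies. Origin: on the cup's underside as it lies, 25.5 mm below the axis, 27 mm back from the mouth. Centre of mass near x = -16 mm.
- saw_mouth (a point): Centre of the saw's open mouth, on its axis, in the plane of the tooth tips; axes as the saw's. Cup wall 2.5 mm, back plate 45 to 50 mm behind the mouth.
- saw_shank (a point): Point on the saw's axis on the hex shank, 89 mm behind the mouth; axes as the saw's. Shank: 11 mm across flats, 45 mm long (64 to 109 mm behind the mouth); as the saw lies two flats face sideways (own y), so it can be pinched from above. Before it, 50 to 64 mm behind the mouth, collar 26 mm across flats and neck of diameter 21 mm. The pilot drill has been taken out.
- core: Plywood core, diameter 44.6 mm, 18 mm thick, 20 g, own x its axis, origin its centre. Starts wedged in the cup, coaxial, centre 34 mm inside the mouth, held by friction of 1.4 to 2.4 times its weight: it stays in when merely turned over. Each tap of the mouth on something hard shifts it: 1 to 5 taps landing at 0.2 to 0.3 m/s free it, at 0.1 m/s it hardly moves. After about 8 mm it is loose.
- tray: Offcut tray of plywood, open at the top, fixed to the bench, long side along its own x: 240 x 200 mm outside, 40 mm high, walls and floor 9 mm thick. Origin: centre of its underside, so its floor is 9 mm and its rim 40 mm above the origin. Two loose offcuts, up to 18 mm thick, lie towards its own +x end; the half towards own -x is clear.
- caddy: Hole saw caddy, a low wooden box with three bays in a row along its own y, fixed to the bench: 90 x 255 mm, 22 mm high, walls and dividers 7 mm, floor 7 mm thick with cork look. Each bay is 76 x 76 mm inside; bay centres at y = -82.5, 0 and +82.5 mm. Two bays hold hole saws without arbor. Origin: centre of its underside.
- empty_bay: The one empty bay of the caddy. Origin: centre of the bay's floor, on its upper face (15 mm below the bay's rim).
- cup_small: Dark hole saw of diameter 38 mm, 48 mm high, no arbor, standing on its teeth in a bay of the caddy. Leave it. Origin: centre of its underside.
- cup_large: Dark hole saw of diameter 64 mm, 51 mm high, no arbor, standing on its teeth in a bay of the caddy. Leave it. Origin: centre of its underside.
- pencil: Flat carpenter's pencil, 150 x 14 x 8 mm, lying on the mat beyond the hole saw. Leave it. Origin: centre of its underside, own x along it.
Mind the look-alikes: they are no part of the job. What is meant by the holesaw is not blue or pink, and is the smaller of those in its own colour.

How it is judged:
On the way, in this order (a step that is already met when the one before it is completed fails the run):
1. the saw, mouth down within 40 degrees over the tray and with the core still in it, is tapped on the tray (angle between holesaw's own x axis and vertical above 2.44 rad and x of saw_mouth in the frame of tray between -0.13 and 0.13 m and y of saw_mouth in the frame of tray between -0.11 and 0.11 m and distance between core and saw_mouth below 0.045 m and contact force between holesaw and tray above 1 N).
2. the core lies in the tray, clear of the saw (x of core in the frame of tray between -0.112 and 0.112 m and y of core in the frame of tray between -0.092 and 0.092 m and z of core in the frame of tray below 0.055 m and distance between core and holesaw above 0.07 m and linear speed of core below 0.05 m/s), for 0.2 s.
At the end, for the whole second after the job is handed in: The core lies at rest inside the tray walls, its centre under 55 mm above the bench. The hole saw stands at rest on its teeth in the empty bay: within 6 degrees of upright, teeth under 4 mm above the bay floor, mouth centre within 20 mm of the bay centre (x of core in the frame of tray between -0.112 and 0.112 m and y of core in the frame of tray between -0.092 and 0.092 m and z of core in the frame of tray below 0.055 m and linear speed of each of core, holesaw below 0.02 m/s and angle between holesaw's own x axis and vertical above 3.04 rad and horizontal distance between saw_mouth and empty_bay below 0.02 m and z of saw_mouth in the frame of empty_bay below 0.004 m); the robot touches nothing.
It fails at once if the hole saw is dropped or thrown: faster than 0.45 m/s (a fall of about 10 mm) while the fingers do not hold it (contact force between the fingers and holesaw below 0.05 N and linear speed of holesaw above 0.45 m/s).
It fails at once if a saw already in the caddy is moved by more than 20 mm or tipped (distance of any of cup_small, cup_large from where it was at the start of the episode above 0.02 m or angle between any of cup_small, cup_large's own z axis and vertical above 0.5 rad).
It fails at once if the pencil is moved by more than 30 mm (distance of pencil from where it was at the start of the episode above 0.03 m).
It also fails if it takes over 51 s, if anything falls off the work surface, if the arm or the gripper's body presses on something with over 40 N, if the wrist force passes 120 N, or if a joint passes its speed limit or range.

## Robot

A 6-joint arm with a two-finger parallel gripper is mounted at the origin on the work surface. World frame = base frame: x ahead of the robot, y to its left, z up, the work surface at z = 0. Lengths are in m, angles in rad, forces in N, time in s.
With the tool pointing down it reaches from about 0.375 to 0.9 m from the base axis. Payload 3.1 kg.
Tool frame: the origin (TCP) lies on the centre line of the jaws, within the pads' length; the fingertips stand ahead of it and the grasp point (between the pads) lies 3 mm ahead of it (robot.tip_reach is the z of the fingertips in the tool frame, in m); z points along the fingers, y is the line along which they close (so a half turn about z gives the same grasp; the last joint's range is limited). The gripper opens to 87 mm and grips with 3 to 60 N. Pads are 19 mm wide; open, the fingers measure 117 mm over their backs; the gripper's body (75 mm by 190 mm) begins 51 mm behind the grasp point.
Start: joints at [-1.304, 0.527, 1.433, -0, 1.181, -0.178], TCP at [0.27, -0.564, 0.245] pointing down, gripper open.
Joint ranges: [-3.08, 3.08], [-0.75, 2.2], [0.22, 2.44], [-1.43, 4.57], [0, 2.65], [-2.85, 2.85]. Speed limits (rad/s): [2.79, 2.79, 3.14, 3.14, 3.14, 3.14].

## Interface

Orientations are given as a unit quaternion [x, y, z, w].
In Python, from rig import sensors, eyes, ticket, robot gives the robot as it stands.
- The arm moves only by the tool drive_tool, never from a script. Its argument "deltas" is a list that holds one entry, the list of rows, each a list of 6 numbers: the shift along the tool's x, y, z in mm, then the turn, a rotation vector about the tool's x, y, z in rad. A call has 1 to 8 rows; each row shifts and turns the commanded pose from where the row before left it, along the tool's axes as they then stand; what a row does not reach is not made up. A row lasts 1/12 s, in which the tool goes at most 41.7 mm and 7.16 degrees, less where a joint would pass 70% of its speed; a pose out of reach is approached as far as the arm can. A call is refused whole if a number of a shift passes 41.7 or a number of a turn 0.125, either way. A call with a gripper value outside its range is refused whole. "gripper" is the opening in per cent of the stroke, from 0 (shut) to 100 (fully open), set as the call begins (left out, the last holds). The fingers move at their own pace and stop on an object; "squeeze" is the grip in N (left out, the last holds). Time passes only in rows, so rows that do not move let the fingers close. It gives the time, the measured TCP pose, the force, the opening and the grip force at its end, in the units of the state.
- sensors.get_obs(): the state, without advancing time (a new reading comes with each control period).
- eyes.camera(name): name is "scene" or "top" or "wrist"; returns a dict with "img" (420x560x3 uint8, red, green, blue), "fov_y" (degrees; the focal length in pixels is half the picture's height over the tangent of half this angle, whatever the lens; pixels are square), "cx", "cy" (the principal point, pixels), "xyz" and "attitude" of the camera in the world; the wrist camera has in their place "hand_eye" (4x4, takes a point from camera to tool coordinates, whose origin is the TCP and whose axes are the flange's). Camera axes: x right, y up, looking along -z (the intrinsics and any distortion apply to the point x, -y, -z); pixel columns grow to the right and rows downward; lengths in m; the calibration is good to about 2 mm. A picture is of the moment at which its call begins: read the wrist's pose just before it. There is no depth.
- ticket.hand_in(): hands the job in; it is judged then, once.
The state is a dict: "time": time; "q": joint angles; "joint_velocities": joint speeds; "joint_torque": joint torques, N m; "position": TCP position; "tool_rot": TCP orientation; "ft_force": force on the tool from outside, world axes, zero at the start; "moment": the same for the moment, N m; "grip_width": finger opening in m; "grip_force": force on a finger pad.
Only numpy, scipy, OpenCV 4.12 (cv2) and the standard library are available. Lean on these libraries where they do the work, as an engineer would, in place of code of your own. Each camera call takes 0.05 s, during which the arm holds its last target. There are 200 camera calls.

## Working session

There is one attempt and no reset: what is moved stays moved. The work goes in short steps, Python scripts to look and compute and a tool call to move; the robot and the scene stay as the last step left them, time stands still between calls to the robot, and variables do not carry over. Pictures are saved under pics/ and viewed, at most 10 in all, crops included, and the job is handed in when it is done.

Besides the shell and the picture viewer there is one more tool, called after "Call:" as name(argument=value, ...), one argument or row to a line, values as JSON. drive_tool: Moves the arm, as the interface text tells. Its arguments: {"type":"object","properties":{"deltas":{"type":"array"},"gripper":{"type":"number"},"squeeze":{"type":"number"}},"required":["deltas"]}

```bash
ls; mkdir -p pics; python3 - <<'E'
from rig import sensors, eyes, robot
import cv2,pickle
o=sensors.get_obs(); print(o, robot.tip_reach)
d={}
for n in("scene","top","wrist"):
    c=eyes.camera(n); d[n]=c; cv2.imwrite(f"pics/{n}0.png",c["img"][:,:,::-1]); print({k:v for k,v in c.items() if k!="img"})
pickle.dump((o,d),open("c0.pkl","wb"))
E
```

```text
pics
{'time': 0.0, 'q': array([-1.30348515e+00,  5.28448267e-01,  1.43394081e+00, -2.78300401e-05,
        1.18136394e+00, -1.78458276e-01]), 'joint_velocities': array([ 8.38923500e-04, -6.18883010e-05, -9.63066349e-04, -6.85363581e-05,
       -1.04640032e-03,  6.34517603e-04]), 'joint_torque': array([ 5.84028803e-04, -4.40039957e+01, -1.76591957e+01,  6.32832572e-02,
        5.82221069e-02, -1.64950793e-04]), 'position': array([ 0.26932599, -0.56321874,  0.24357032]), 'tool_rot': array([ 9.75262117e-01,  2.21048946e-01, -6.08276356e-05, -1.07854582e-03]), 'ft_force': array([-0.67111181, -0.32026396, -1.04809417]), 'moment': array([0.01903383, 0.00477753, 0.07687494]), 'grip_force': 0.0, 'grip_width': 0.0865754871603114} 0.022
{'fov_y': 50.574180502383484, 'cx': 279.53157495709246, 'cy': 208.60809197044577, 'xyz': array([0.93555241, 0.74306082, 0.65880621]), 'attitude': array([0.13569889, 0.45202759, 0.85100413, 0.23032334])}
{'fov_y': 53.13355921354817, 'cx': 281.6412202684039, 'cy': 213.77557653790973, 'xyz': array([0.26182639, 0.02863175, 1.08603001]), 'attitude': array([ 0.06595667, -0.0679002 , -0.70348665,  0.70437618])}
{'fov_y': 58.45273338225024, 'cx': 275.1546795883759, 'cy': 211.4895697845753, 'hand_eye': array([[ 2.18621556e-03,  9.69306928e-01,  2.45844057e-01,
         6.64580018e-02],
       [ 9.99996772e-01, -2.43751935e-03,  7.17918046e-04,
        -6.05601071e-05],
       [ 1.29513258e-03,  2.45841694e-01, -9.69309127e-01,
        -1.40746214e-01],
       [ 0.00000000e+00,  0.00000000e+00,  0.00000000e+00,
         1.00000000e+00]])}
```

View pics/top0.png

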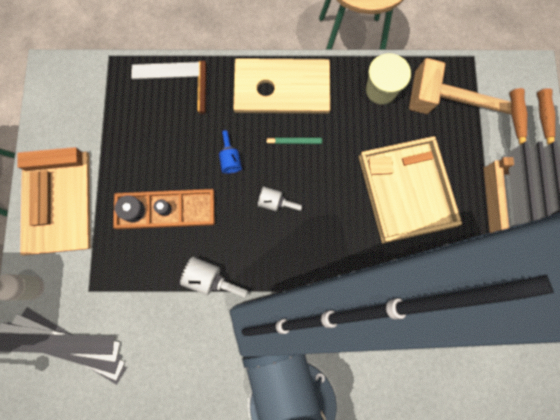

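View pics/scene0.png

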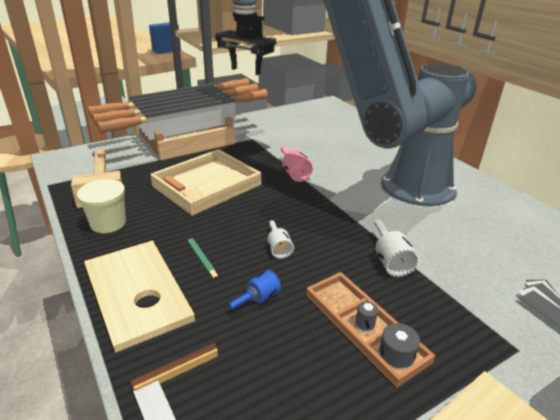

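The top view shows the steel target saw, which is the smaller of the two steel ones, at (270,199), with its shank tip at (301,207). The tray is around (410,190), and the empty caddy bay is near (198,208). The scene view shows the same saw at (280,242), with a pink and a blue decoy.

```bash
cat > h.py <<'E'
import numpy as np,cv2,pickle
from scipy.spatial.transform import Rotation as R
def ray(c,uv,obs=None):
    f=210/np.tan(np.radians(c["fov_y"]/2)); u,v=uv
    d=np.array([(u-c["cx"])/f,-(v-c["cy"])/f,-1.])
    if "xyz" in c: return np.array(c["xyz"]),R.from_quat(c["attitude"]).apply(d)
    H=c["hand_eye"]; T=R.from_quat(obs["tool_rot"])
    return obs["position"]+T.apply(H[:3,3]),T.apply(H[:3,:3]@d)
def plane(c,uv,z,obs=None):
    p,d=ray(c,uv,obs); return p+d*(z-p[2])/d[2]
def tri(*pd):
    A=np.zeros((3,3));b=np.zeros(3)
    for p,d in pd:
        d=d/np.linalg.norm(d);M=np.eye(3)-np.outer(d,d);A+=M;b+=M@p
    return np.linalg.solve(A,b)
E
python3 - <<'E'
from h import *
from rig import robot,sensors
print([(a,getattr(robot,a)) for a in dir(robot) if a[0]!='_'],[a for a in dir(sensors) if a[0]!='_'])
o,d=pickle.load(open("c0.pkl","rb"))
for n in d:
    im=d[n]["img"]; t={"top":(90,110,220,480),"scene":(140,380,140,440),"wrist":(0,420,0,560)}[n]
    if n!="wrist":
        x=im[t[0]:t[1],t[2]-(120 if n=="top" else 0):t[3]]
        cv2.imwrite(f"pics/{n}0c.png",0*x[:,:,::-1] if x.size==0 else x[:,:,::-1])
a=d["top"]["img"][120:260,100:470]; b=d["scene"]["img"][140:390,140:440]
cv2.imwrite("pics/topcrop.png",cv2.resize(a[:,:,::-1],None,fx=2.16,fy=2.16,interpolation=3))
cv2.imwrite("pics/scenecrop.png",cv2.resize(b[:,:,::-1],None,fx=2.4,fy=2.4,interpolation=3))
E
```

```text
[('Unreachable', <class 'rig.Unreachable'>), ('tip_reach', 0.022)] ['get_obs']
```

View pics/topcrop.png

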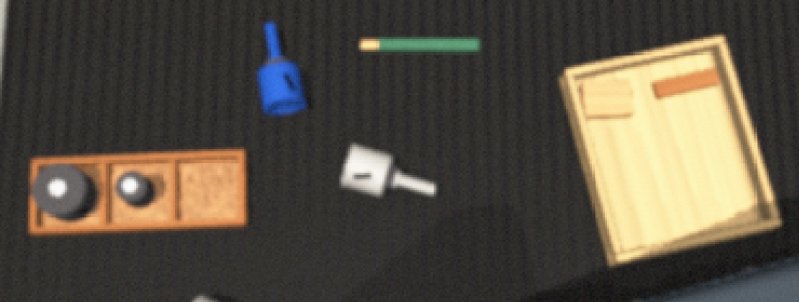

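View pics/scenecrop.png

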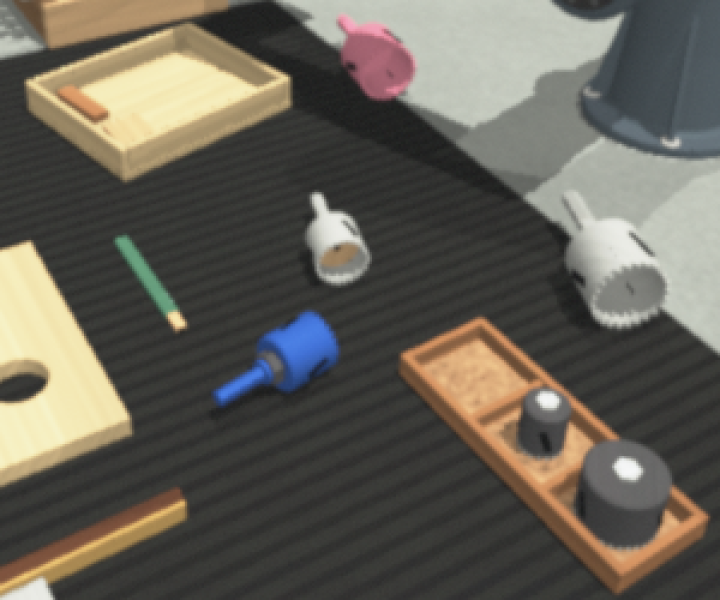

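The crops are clear enough to measure from. In the top crop the saw runs from its mouth at (349,166) to its shank tip at (434,188), and the empty bay's rim is about (178..246,152..228). The tray's rim corners are (562,72), (722,37), (780,225) and (611,265).

```bash
python3 - <<'E'
from h import *
np.set_printoptions(precision=4,suppress=True)
o,d=pickle.load(open("c0.pkl","rb"))
t,s=d["top"],d["scene"]
T=lambda x,y:ray(t,(x/2.16+100-.25,y/2.16+120-.25)); S=lambda x,y:ray(s,(x/2.4+140-.3,y/2.4+140-.3))
print("shanktip",tri(T(434,188),S(317,199)))
print("mouth",tri(T(349,166),S(343,260)))
pl=lambda x,y,z:plane(t,(x/2.16+100-.25,y/2.16+120-.25),z)
tr=np.array([pl(*p,.04) for p in[(562,72),(722,37),(780,225),(611,265)]]); print("tray",tr,tr.mean(0),np.linalg.norm(np.roll(tr,-1,0)-tr,axis=1))
ca=np.array([pl(*p,.022) for p in[(30,159),(246,150),(247,226),(29,236)]]); print("caddy",ca,ca.mean(0),np.linalg.norm(np.roll(ca,-1,0)-ca,axis=1))
print("rimheights tray",tri(T(562,72),S(126,151)),tri(T(722,37),S(27,91)),tri(T(780,225),S(185,26)),tri(T(611,265),S(291,80)))
print("caddy",tri(T(246,150),S(402,355)),tri(T(247,226),S(482,320)),tri(T(29,236),S(706,516)),tri(T(30,159),S(618,560)))
E
```

```text
shanktip [ 0.4828 -0.0225  0.0247]
mouth [0.5108 0.0782 0.0259]
tray [[ 0.6242 -0.1783  0.04  ]
 [ 0.6692 -0.3749  0.04  ]
 [ 0.4371 -0.4272  0.04  ]
 [ 0.3898 -0.2272  0.04  ]] [ 0.5301 -0.3019  0.04  ] [0.2016 0.2379 0.2055 0.2394]
caddy [[0.5194 0.4628 0.022 ]
 [0.531  0.2032 0.022 ]
 [0.438  0.1991 0.022 ]
 [0.4256 0.4569 0.022 ]] [0.4785 0.3305 0.022 ] [0.2599 0.0931 0.2581 0.0939]
rimheights tray [ 0.6248 -0.1787  0.0388] [ 0.6726 -0.3789  0.0259] [ 0.4405 -0.4325  0.0311] [ 0.3929 -0.2301  0.0366]
caddy [0.5307 0.2047 0.0189] [0.4392 0.2004 0.0145] [0.4276 0.4566 0.0184] [0.5186 0.4576 0.0309]
```

```bash
cat >> h.py <<'E'
def wrist(q1,th,Rt):
    "q4,q5,q6 both branches for tool rotation Rt"
    A=(R.from_euler('Y',-th)*R.from_euler('Z',-q1)*Rt*R.from_euler('Z',-np.pi/2)).as_euler('ZYZ')
    B=np.array([A[0]+np.pi,-A[1],A[2]+np.pi])
    out=[]
    for s in(A,B):
        s=s.copy()
        s[0]=(s[0]+1.43)%(2*np.pi)-1.43; s[2]=(s[2]+np.pi)%(2*np.pi)-np.pi
        ok=s[0]<4.57 and 0<=s[1]<=2.65 and abs(s[2])<2.85
        out.append((s,ok))
    return out
def horiz(phi,up,tilt=90):
    "tool heading phi (deg), tool x up(+1)/down(-1); tilt from down"
    z=np.array([np.cos(np.radians(phi)),np.sin(np.radians(phi)),0]); zz=z*np.sin(np.radians(tilt))-np.array([0,0,1])*np.cos(np.radians(tilt))
    x=(np.array([0,0,1])*np.sin(np.radians(tilt))+z*np.cos(np.radians(tilt)))*up
    return R.from_matrix(np.c_[x,np.cross(zz,x),zz])
E
python3 - <<'E'
from h import *
o,d=pickle.load(open("c0.pkl","rb"))
q=o["q"]; print(np.round(wrist(q[0],q[1]+q[2],R.from_quat(o["tool_rot"]))[0][0],3))
for up in(-1,1):
  for th in(110,130,150):
    print(up,th)
    for rel in range(-180,180,30):
      w=[np.round(np.degrees(s)) for s,ok in wrist(0,np.radians(th),horiz(rel,up)) if ok]
      print("  ",rel,w)
E
```

```text
[-0.     1.181 -0.178]
-1 110
   -180 []
   -150 [array([-59., 144.,  36.])]
   -120 [array([-79., 118.,  23.])]
   -90 []
   -60 [array([259.,  62.,  23.])]
   -30 [array([239.,  36.,  36.])]
   0 [array([180.,  20.,  90.])]
   30 [array([121.,  36., 144.])]
   60 [array([101.,  62., 157.])]
   90 [array([ 90.,  90., 160.])]
   120 [array([ 79., 118., 157.])]
   150 [array([ 59., 144., 144.])]
-1 130
   -180 [array([ -0., 140.,  90.])]
   -150 [array([-42., 132.,  59.])]
   -120 [array([-70., 113.,  44.])]
   -90 []
   -60 [array([250.,  67.,  44.])]
   -30 [array([222.,  48.,  59.])]
   0 [array([180.,  40.,  90.])]
   30 [array([138.,  48., 121.])]
   60 [array([110.,  67., 136.])]
   90 [array([ 90.,  90., 140.])]
   120 [array([ 70., 113., 136.])]
   150 [array([ 42., 132., 121.])]
-1 150
   -180 [array([ -0., 120.,  90.])]
   -150 [array([-34., 116.,  74.])]
   -120 [array([-63., 104.,  63.])]
   -90 []
   -60 [array([243.,  76.,  63.])]
   -30 [array([214.,  64.,  74.])]
   0 [array([180.,  60.,  90.])]
   30 [array([146.,  64., 106.])]
   60 [array([117.,  76., 117.])]
   90 
[... 605 characters left out ...]
  -90 []
   -60 [array([ 250.,   67., -136.])]
   -30 [array([ 222.,   48., -121.])]
   0 [array([180.,  40., -90.])]
   30 [array([138.,  48., -59.])]
   60 [array([110.,  67., -44.])]
   90 [array([ 90.,  90., -40.])]
   120 [array([ 70., 113., -44.])]
   150 [array([ 42., 132., -59.])]
1 150
   -180 [array([ -0., 120., -90.])]
   -150 [array([ -34.,  116., -106.])]
   -120 [array([ -63.,  104., -117.])]
   -90 []
   -60 [array([ 243.,   76., -117.])]
   -30 [array([ 214.,   64., -106.])]
   0 [array([180.,  60., -90.])]
   30 [array([146.,  64., -74.])]
   60 [array([117.,  76., -63.])]
   90 [array([ 90.,  90., -60.])]
   120 [array([ 63., 104., -63.])]
   150 [array([ 34., 116., -74.])]
```

```bash
python3 - <<'E'
from h import *
for tilt,rels in((-20,(-105,)),(70,(-165,-150,-135,-120,-105,-90))):
  for th in(105,115,125,135):
    print(tilt,th,[(rel,up,tuple(np.round(np.degrees(s)))) for up in(-1,1) for rel in rels  for s,ok in wrist(0,np.radians(th),horiz(rel,up,tilt)) if ok])
E
```

```text
-20 105 [(-105, -1, (np.float64(20.0), np.float64(71.0), np.float64(9.0)))]
-20 115 [(-105, -1, (np.float64(22.0), np.float64(61.0), np.float64(5.0)))]
-20 125 [(-105, -1, (np.float64(25.0), np.float64(52.0), np.float64(0.0)))]
-20 135 [(-105, -1, (np.float64(29.0), np.float64(43.0), np.float64(-6.0)))]
70 105 [(-165, -1, (np.float64(-23.0), np.float64(142.0), np.float64(66.0))), (-150, -1, (np.float64(-41.0), np.float64(134.0), np.float64(48.0))), (-135, -1, (np.float64(-53.0), np.float64(124.0), np.float64(35.0))), (-120, -1, (np.float64(-61.0), np.float64(111.0), np.float64(26.0))), (-105, -1, (np.float64(-67.0), np.float64(98.0), np.float64(19.0))), (-90, -1, (np.float64(-71.0), np.float64(85.0), np.float64(14.0))), (-165, 1, (np.float64(-23.0), np.float64(142.0), np.float64(-114.0))), (-150, 1, (np.float64(-41.0), np.float64(134.0), np.float64(-132.0))), (-135, 1, (np.float64(-53.0), np.float64(124.0), np.float64(-145.0))), (-120, 1, (np.float64(-61.0), np.float64(111.0), np.float64(-154.0))), (-105, 1, (np.float64(-67.0), np.float64(98.0), np.float64(-161.0)))]
70 115 [(-165, -
[... 1825 characters left out ...]
), (-135, -1, (np.float64(-43.0), np.float64(103.0), np.float64(59.0))), (-120, -1, (np.float64(-55.0), np.float64(95.0), np.float64(52.0))), (-105, -1, (np.float64(-65.0), np.float64(86.0), np.float64(47.0))), (-90, -1, (np.float64(-76.0), np.float64(76.0), np.float64(43.0))), (-165, 1, (np.float64(-15.0), np.float64(114.0), np.float64(-102.0))), (-150, 1, (np.float64(-30.0), np.float64(109.0), np.float64(-112.0))), (-135, 1, (np.float64(-43.0), np.float64(103.0), np.float64(-121.0))), (-120, 1, (np.float64(-55.0), np.float64(95.0), np.float64(-128.0))), (-105, 1, (np.float64(-65.0), np.float64(86.0), np.float64(-133.0))), (-90, 1, (np.float64(-76.0), np.float64(76.0), np.float64(-137.0)))]
```

Call:
drive_tool(
  deltas=[
    [[0,0,-10,0,0,-0.1],[0,0,-20,0,0,-0.12],[-10,30,-10,0,0,-0.12],[-10,40,0,0,0,-0.12],[-10,40,0,0,0,-0.12],[-10,40,0,0,0,-0.12],[-10,40,0,0,0,-0.12],[0,40,0,0,0,0]],
  ],
  gripper=100,
)

```text
time: 0.82
position: [0.4249, -0.7317, 0.2833]
tool_rot: [0.806, 0.592, -0.001, 0.0]
ft_force: [0.2, -0.8, 0.8]
grip_width: 0.0872
grip_force: 0.0
```

Call:
drive_tool(
  deltas=[
    [[40,-10,0,0,0,0],[40,-10,0,0,0,0],[40,-10,0,0,0,0],[40,-10,0,0,0,0],[40,-10,0,0,0,0],[40,-10,0,0,0,0],[40,-10,0,0,0,0],[40,-10,0,0,0,0]],
  ],
)

```text
time: 1.48
position: [0.4456, -0.3969, 0.2841]
tool_rot: [0.806, 0.591, 0.0, -0.0]
ft_force: [0.6, -0.2, 0.8]
grip_width: 0.0871
grip_force: 0.0
```

Call:
drive_tool(
  deltas=[
    [[40,-10,0,0,0,0],[40,-10,0,0,0,0],[40,-10,0,0,0,0],[40,-10,0,0,0,0],[40,-10,0,0,0,-0.03],[40,-10,0,0,0,0],[20,-5,0,0,0,0],[0,0,0,0,0,0]],
  ],
)

```text
time: 2.15
position: [0.4589, -0.1268, 0.2843]
tool_rot: [0.796, 0.605, 0.0, -0.002]
ft_force: [-0.7, -0.4, 0.1]
grip_width: 0.087
grip_force: 0.0
```

```bash
python3 - <<'E'
from h import *
from rig import sensors,eyes
o=sensors.get_obs(); c=eyes.camera("wrist"); pickle.dump((o,c),open("w1.pkl","wb")); cv2.imwrite("pics/w1.png",c["img"][:,:,::-1])
print(o["time"],o["position"],np.degrees(R.from_quat(o["tool_rot"]).as_matrix()[:2,0]@[1,0]),R.from_quat(o["tool_rot"]).as_matrix()[:,0],np.round(o["q"],3))
E
```

```text
2.15 [ 0.45885841 -0.12684859  0.28430467] 15.28952490469684 [0.26685255 0.96373494 0.00216593] [-0.506  0.275  1.743  0.002  1.127 -0.237]
```

View pics/w1.png

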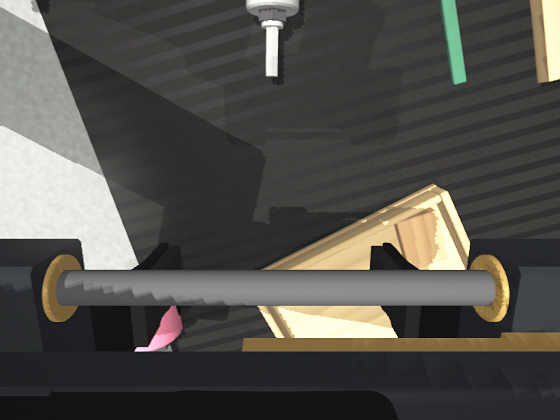

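The wrist view shows the target saw at the top, with its shank running from the collar at about (272,22) to the tip at (272,76). The tray is below it, partly hidden by the gripper.

```bash
python3 - <<'E'
from h import *
np.set_printoptions(precision=4,suppress=True)
o,c=pickle.load(open("w1.pkl","rb")); _,d=pickle.load(open("c0.pkl","rb"))
g=c["img"][:,:,:].min(2).astype(int)
for v in(28,40,50,60,70):
    m=np.where(g[v,240:310]>110)[0]+240; print(v,m.min(),m.max())
tp=plane(c,(271.5,74),.0275,o); b=plane(c,(271.5,26),.0275,o); print(tp,b,np.degrees(np.arctan2(*(b-tp)[1::-1])),np.linalg.norm(tp-b))
print(tri(ray(c,(271.5,74),o),ray(d["top"],(434/2.16+99.75,188/2.16+119.75))))
E
```

```text
28 264 280
40 266 277
50 266 277
60 266 277
70 266 277
[ 0.4829 -0.0208  0.0275] [0.4946 0.0217 0.0275] 74.5134435056194 0.04406260800486273
[ 0.4823 -0.0222  0.0351]
```

Call:
drive_tool(
  deltas=[
    [[18.6,-1,32.4,0,0,0],[18.6,-1,32.4,0,0,0],[18.6,-1,32.4,0,0,0],[18.6,-1,32.4,0,0,0],[18.6,-1,32.4,0,0,0],[0,0,0,0,0.1163,0],[0,0,0,0,0.1163,0],[0,0,0,0,0.1163,0]],
  ],
  gripper=50,
  squeeze=60,
)

```text
time: 2.87
position: [0.4813, -0.0406, 0.1217]
tool_rot: [0.785, 0.596, 0.132, -0.1]
ft_force: [-0.2, 0.5, -0.1]
grip_width: 0.0462
grip_force: 0.0
```

Call:
drive_tool(
  deltas=[
    [[0,0,20,0,0,0],[0,0,20,0,0,0],[0,0,0,0,0,0]],
  ],
)

```text
time: 3.12
position: [0.4827, -0.0293, 0.0817]
tool_rot: [0.788, 0.594, 0.129, -0.102]
ft_force: [-0.2, -0.1, -0.3]
grip_width: 0.0437
grip_force: 0.0
```

```bash
python3 - <<'E'
from h import *
from rig import sensors,eyes
np.set_printoptions(precision=4,suppress=True)
o=sensors.get_obs(); c=eyes.camera("wrist"); pickle.dump((o,c),open("w2.pkl","wb")); cv2.imwrite("pics/w2.png",c["img"][:,:,::-1])
M=R.from_quat(o["tool_rot"]).as_matrix()
p=o["position"]; g=np.array([.4883,-.0017,.0255]); print(p,M,"to go (tool mm)",(M.T@(g-p))*1e3-[0,0,3],o["q"],o["grip_width"])
E
```

```text
[ 0.4827 -0.0293  0.0817] [[ 0.261   0.9618  0.082 ]
 [ 0.9096 -0.2735  0.3128]
 [ 0.3233 -0.007  -0.9463]] to go (tool mm) [ 8.4167 -1.7618 59.3075] [-0.4876  0.6462  1.9463  0.5143  0.6943 -0.6317] 0.04371613066201777
```

View pics/w2.png

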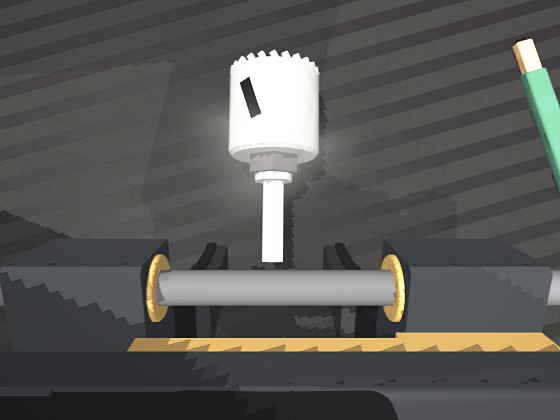

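The close wrist view shows the saw centred between the fingers, with the shank from (273,180) to (273,262) and the cup's teeth at about row 58.

```bash
python3 - <<'E'
from h import *
np.set_printoptions(precision=4,suppress=True)
o,c=pickle.load(open("w2.pkl","rb"))
g=c["img"].min(2).astype(int)
for v in(190,210,230,250,258): m=np.where(g[v,245:300]>120)[0]+245; print(v,m.min(),m.max())
M=R.from_quat(o["tool_rot"]).as_matrix()
a=plane(c,(272.5,262),.0275,o); b=plane(c,(273,185),.0310,o); print(a,b,np.degrees(np.arctan2(*(b-a)[1::-1])))
u=(b-a)/np.linalg.norm(b-a); u[2]=0; gr=a+u*.020; gr[2]=.0255
print(gr,(M.T@(gr-o["position"]))*1e3-[0,0,3])
E
```

```text
190 263 283
210 262 283
230 262 282
250 262 282
258 262 282
[ 0.4824 -0.0221  0.0275] [0.4942 0.0186 0.031 ] 73.83785998405817
[ 0.4879 -0.003   0.0255] [ 7.1492 -1.776  58.8746]
```

Call:
drive_tool(
  deltas=[
    [[4,-1.8,15,0,0,0],[3.5,0,20,0,0,0],[0,0,15,0,0,0],[0,0,8,0,0,0],[0,0,0,0,0,0]],
  ],
)

```text
time: 3.58
position: [0.4888, -0.0027, 0.0314]
tool_rot: [0.786, 0.596, 0.129, -0.1]
ft_force: [0.4, 0.1, 0.9]
grip_width: 0.0435
grip_force: 0.0
```

Call:
drive_tool(
  deltas=[
    [[0,0,0,0,0,0],[0,0,0,0,0,0],[0,0,0,0,0,0],[0,0,0,0,0,0],[0,0,0,0,0,0]],
  ],
  gripper=0,
  squeeze=60,
)

```text
time: 4.0
position: [0.489, -0.0031, 0.0325]
tool_rot: [0.787, 0.595, 0.13, -0.099]
ft_force: [0.2, -0.5, -1.0]
grip_width: 0.0175
grip_force: 0.0
```

Call:
drive_tool(
  deltas=[
    [[0,0,2,0,0,0],[0,0,0,0,0,0],[0,0,0,0,0,0],[0,0,0,0,0,0]],
  ],
)

```text
time: 4.33
position: [0.4892, -0.0024, 0.0302]
tool_rot: [0.787, 0.595, 0.13, -0.099]
ft_force: [0.3, -0.6, 3.1]
grip_width: 0.0098
grip_force: 60.0
```

Call:
drive_tool(
  deltas=[
    [[-3,0,-9.5,0,0,0],[-6,0,-19,0,0,0],[-12,0,-37,0,0,0],[-12,0,-37,0,0,0],[-12,0,-37,0,0,0],[0,0,0,0,0,0]],
  ],
)

```text
time: 4.83
position: [0.4677, -0.0922, 0.1517]
tool_rot: [0.788, 0.595, 0.131, -0.093]
ft_force: [1.1, -1.5, -3.8]
grip_width: 0.0102
grip_force: 60.0
```

```bash
python3 - <<'E'
from h import *
from rig import sensors,eyes
from scipy.optimize import least_squares
np.set_printoptions(precision=4,suppress=True)
o=sensors.get_obs(); c=eyes.camera("wrist"); s=eyes.camera("scene"); pickle.dump((o,c,s),open("w3.pkl","wb"))
cv2.imwrite("pics/w3.png",np.hstack([cv2.resize(c["img"][:300],(400,214)),cv2.resize(s["img"][100:350,140:480],(400,294))[:214]])[:,:,::-1])
print(o["position"],o["ft_force"],o["moment"],o["grip_width"],o["grip_force"])
obs=[pickle.load(open(f,"rb"))[0] for f in("c0.pkl","w1.pkl","w2.pkl","w3.pkl")]
def fk(x,q):
    h,L1,L2,Lt,a,e=x; t=q[1]+q[2]
    w=np.array([L1*np.sin(q[1])+L2*np.sin(t)+e*np.cos(t),a,h+L1*np.cos(q[1])+L2*np.cos(t)-e*np.sin(t)])
    Rt=R.from_euler('ZYZYZ',[q[0],t,q[3],q[4],q[5]+np.pi/2]); return R.from_euler('Z',q[0]).apply(w)+Rt.apply([0,0,Lt]),Rt
f=lambda x:np.concatenate([fk(x,b["q"])[0]-b["position"] for b in obs])
r=least_squares(f,[.3,.4,.4,.2,.1,0]); print(r.x,np.abs(r.fun).max()); np.save("kin.npy",r.x)
E
```

```text
[ 0.4677 -0.0922  0.1517] [ 1.0887 -1.4576 -3.8076] [-0.5567 -0.0045 -0.0551] 0.010182267364615643 60.000923483166844Traceback (most recent call last):
  File "<stdin>", line 14, in <module>
    return func(*args, **kwargs)
    vector_fun = VectorFunction(
        fun_wrapped,
    ...<6 lines>...
        workers=workers
    )
    self._update_fun()
    ~~~~~~~~~~~~~~~~^^
    self.f = self.fun_wrapped(xp_copy(self.x))
             ~~~~~~~~~~~~~~~~^^^^^^^^^^^^^^^^^
    return np.atleast_1d(self.fun(x))
                         ~~~~~~~~^^^
    return self.f(x, *self.args, **self.kwargs)
           ~~~~~~^^^^^^^^^^^^^^^^^^^^^^^^^^^^^^
  File "<stdin>", line 13, in <lambda>
  File "<stdin>", line 12, in fk
  File "scipy/spatial/transform/_rotation.pyx", line 1413, in scipy.spatial.transform._rotation.Rotation.from_euler
ValueError: Expected axis specification to be a non-empty string of upto 3 characters, got ZYZYZ
```

View pics/w3.png

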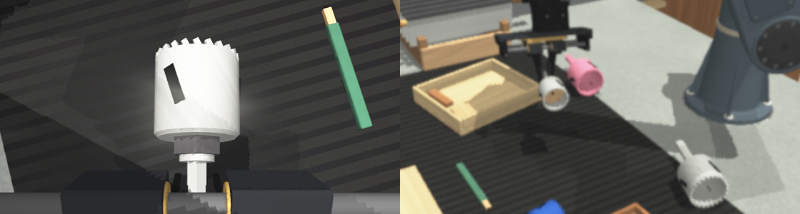

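The lifted saw is held firmly: the cup is centred in the wrist view with its teeth at about row 56, and the scene view shows it off the mat. The core is still inside.

```bash
cat >> h.py <<'E'
def fk(x,q):
    h,L1,L2,Lt,a,e=x; t=q[1]+q[2]
    w=np.array([L1*np.sin(q[1])+L2*np.sin(t)+e*np.cos(t),a,h+L1*np.cos(q[1])+L2*np.cos(t)-e*np.sin(t)])
    Rt=R.from_euler('ZYZ',[q[0],t,q[3]])*R.from_euler('YZ',[q[4],q[5]+np.pi/2]); return R.from_euler('Z',q[0]).apply(w)+Rt.apply([0,0,Lt]),Rt
def ik(x,p,Rt,q0):
    from scipy.optimize import least_squares
    def f(q):
        P,Q=fk(x,q); return np.r_[(P-p)*5,(Q.inv()*Rt).as_rotvec()]
    r=least_squares(f,q0); return r.x,np.abs(r.fun).max()
LO=np.array([-3.08,-.75,.22,-1.43,0,-2.85]);HI=np.array([3.08,2.2,2.44,4.57,2.65,2.85])
def path(o,p1,R1,n,vm=None):
    x=np.load("kin.npy"); q=np.array(o["q"]); p0=o["position"];R0=R.from_quat(o["tool_rot"])
    w=(R0.inv()*R1).as_rotvec(); print("rotvec/row",np.round(w/n,4),"total deg",np.degrees(np.linalg.norm(w)))
    for i in range(n):
        Ri=R0*R.from_rotvec(w*i/n); Rn=R0*R.from_rotvec(w*(i+1)/n)
        qq,e=ik(x,p0+(p1-p0)*(i+1)/n,Rn,q); 
        print(np.round(Ri.inv().apply((p1-p0)/n)*1e3,1),"q",np.round(qq,2),"dq%.2f"%(np.abs(qq-q).max()*12),"err%.3f"%e,"LIM" if ((qq<LO+.03)|(qq>HI-.03)).any() else "")
        q=qq
E
python3 - <<'E'
from h import *
from scipy.optimize import least_squares
np.set_printoptions(precision=4,suppress=True)
obs=[pickle.load(open(f,"rb"))[0] for f in("c0.pkl","w1.pkl","w2.pkl","w3.pkl")]
f=lambda x:np.concatenate([fk(x,b["q"])[0]-b["position"] for b in obs])
r=least_squares(lambda x:np.r_[f(x),.001*x[5]],[.3,.4,.4,.2,.1,0]); print(r.x,np.abs(r.fun).max()); np.save("kin.npy",r.x)
o,c,s=pickle.load(open("w3.pkl","rb"))
a=np.radians(18.9); m=np.array([np.cos(a),0,np.sin(a)]); n=np.array([np.sin(a),0,-np.cos(a)]); mo=np.array([0,0,.005])+.0875*m
H=np.linalg.inv(c["hand_eye"]); fpx=210/np.tan(np.radians(c["fov_y"]/2))
for P in(mo+.0255*n,mo+.0255*n-.05*m):
    k=H[:3,:3]@P+H[:3,3]; print(c["cx"]+fpx*k[0]/-k[2],c["cy"]-fpx*k[1]/-k[2])
M=R.from_quat(o["tool_rot"]).as_matrix()
# target: saw vertical mouth down, world heading hd ; tool tilt = 90-18.9
for hd in(-150,-135):
    Rt=horiz(hd,-1,90-18.9); P=np.array([.47,-.315,.009+.06])-Rt.apply(mo); print(hd,"TCP",P); path(o,P,Rt,15)
E
```

```text
[0.2742 0.588  0.3917 0.2835 0.111  0.1141] 0.00011409922832303052
276.44770746412377 49.31287571142602
276.1824985017773 182.58174130897825
-150 TCP [ 0.4741 -0.3126  0.1581]
rotvec/row [ 0.0256 -0.0988  0.0505] total deg 97.89136075982778
[-13.2   4.4  -4.8] q [-0.58  0.5   1.87  0.27  0.88 -0.45] dq2.13 err0.000 
[-13.3   5.   -3.6] q [-0.55  0.51  1.83  0.14  0.89 -0.27] dq2.08 err0.000 
[-13.4   5.6  -2.4] q [-0.52  0.52  1.8   0.01  0.92 -0.11] dq1.96 err0.000 
[-13.3   6.2  -1.3] q [-0.49  0.54  1.76 -0.11  0.96  0.04] dq1.81 err0.000 
[-13.    6.9  -0.1] q [-0.46  0.56  1.72 -0.21  1.02  0.17] dq1.63 err0.000 
[-12.6   7.5   0.9] q [-0.43  0.59  1.68 -0.31  1.08  0.3 ] dq1.44 err0.000 
[-12.1   8.2   2. ] q [-0.41  0.63  1.64 -0.4   1.15  0.4 ] dq1.27 err0.000 
[-11.4   8.9   2.9] q [-0.4   0.67  1.6  -0.48  1.22  0.49] dq1.12 err0.000 
[-10.6   9.5   3.8] q [-0.39  0.71  1.55 -0.55  1.3   0.58] dq0.98 err0.000 
[-9.7 10.1  4.5] q [-0.38  0.75  1.51 -0.61  1.38  0.65] dq0.96 err0.000 
[-8.7 10.7  5.1] q [-0.37  0.8   1.46 -0.67  1.46  0.71] dq0.98 err0.000 
[-7.6 11.3  5.7] q
[... 816 characters left out ...]
 0.26] dq1.49 err0.000 
[-12.6   6.9   2.8] q [-0.4   0.6   1.7  -0.46  1.04  0.37] dq1.33 err0.000 
[-12.    7.4   3.9] q [-0.38  0.63  1.67 -0.55  1.1   0.47] dq1.18 err0.000 
[-11.3   7.9   4.9] q [-0.36  0.67  1.64 -0.64  1.17  0.55] dq1.05 err0.000 
[-10.5   8.3   5.9] q [-0.35  0.71  1.61 -0.71  1.23  0.63] dq0.93 err0.000 
[-9.6  8.8  6.8] q [-0.34  0.76  1.57 -0.78  1.31  0.7 ] dq0.86 err0.000 
[-8.5  9.2  7.6] q [-0.33  0.81  1.54 -0.85  1.38  0.76] dq0.89 err0.000 
[-7.4  9.6  8.2] q [-0.33  0.85  1.51 -0.91  1.46  0.81] dq0.90 err0.000 
[-6.2 10.   8.7] q [-0.34  0.9   1.47 -0.97  1.53  0.86] dq0.92 err0.000 
[-5.  10.3  9.1] q [-0.35  0.96  1.43 -1.03  1.61  0.9 ] dq0.93 err0.000
```

Call:
drive_tool(
  deltas=[
    [[-12.5,4.4,-6.5,0.0256,-0.0988,0.0505],[-12.5,5,-5.5,0.0256,-0.0988,0.0505],[-12.5,5.6,-4.5,0.0256,-0.0988,0.0505],[-13.3,6.2,-1.3,0.0256,-0.0988,0.0505],[-13,6.9,0,0.0256,-0.0988,0.0505],[-12.6,7.5,1,0.0256,-0.0988,0.0505],[-12,8.2,2,0.0256,-0.0988,0.0505],[-11.4,8.9,3,0.0256,-0.0988,0.0505]],
  ],
)

```text
time: 5.6
position: [0.4686, -0.2017, 0.1541]
tool_rot: [0.861, 0.432, -0.265, 0.034]
ft_force: [0.2, 0.2, -3.7]
grip_width: 0.0102
grip_force: 60.0
```

Call:
drive_tool(
  deltas=[
    [[-10.6,9.5,3.8,0.0256,-0.0988,0.0505],[-9.7,10,4.5,0.0256,-0.0988,0.0505],[-8.7,10.7,5,0.0256,-0.0988,0.0505],[-7.6,11.3,5.7,0.0256,-0.0988,0.0505],[-6.4,11.8,6,0.0256,-0.0988,0.0505],[-5.2,12.2,6.3,0.0256,-0.0988,0.0505],[-4,12.6,6.5,0.0256,-0.0988,0.0505],[0,0,0,0,0,0]],
  ],
)

```text
time: 6.27
position: [0.4721, -0.3063, 0.1504]
tool_rot: [0.782, 0.217, -0.566, 0.145]
ft_force: [0.4, -0.5, -4.2]
grip_width: 0.0102
grip_force: 60.0
```

```bash
cat > see.py <<'E'
from h import *
from rig import sensors,eyes
import sys
np.set_printoptions(precision=4,suppress=True)
k=sys.argv[1]
o=sensors.get_obs(); c=eyes.camera("wrist"); s=eyes.camera("scene");t=eyes.camera("top"); pickle.dump((o,c,s,t),open(k+".pkl","wb"))
cv2.imwrite(f"pics/{k}.png",np.vstack([np.hstack([cv2.resize(c["img"],(400,300)),cv2.resize(s["img"][60:285,100:400],(400,300),interpolation=cv2.INTER_CUBIC)]),np.hstack([cv2.resize(t["img"][120:270,290:490],(400,300)),cv2.resize(t["img"][120:270,90:290],(400,300))])])[:,:,::-1])
Rt=R.from_quat(o["tool_rot"]); M=Rt.as_matrix()
a=np.radians(18.9); m=np.array([np.cos(a),0,np.sin(a)]); mo=np.array([0,0,.005])+.085*m
print(o["time"],"p",o["position"],"F",o["ft_force"],"mouth",o["position"]+Rt.apply(mo),"axis",Rt.apply(m),"q",o["q"],o["grip_width"])
print("world down in tool",-M[2],"world x",M[0],"y",M[1])
E
python3 see.py s4
```

```text
6.2667 p [ 0.4721 -0.3063  0.1504] F [ 0.3722 -0.4968 -4.2033] mouth [ 0.4666 -0.3075  0.0638] axis [-0.0166  0.0129 -0.9998] q [-0.3933  1.0144  1.2792 -0.8806  1.7977  0.8946] 0.010226749882084694
world down in tool [0.9484 0.0195 0.3165] world x [ 0.2642  0.5032 -0.8228] y [ 0.1753 -0.864  -0.4721]
```

View pics/s4.png

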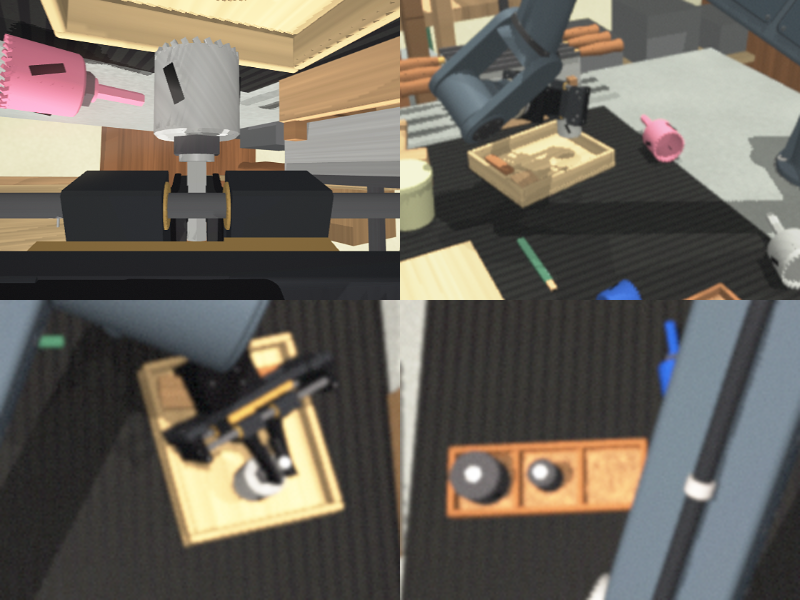

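The saw hangs mouth-down inside the clear half of the tray. The top crop shows the cup near (262,478), and nothing else is touching.

Call:
drive_tool(
  deltas=[
    [[14.2,0.3,4.7,0,0,0],[19.9,0.4,6.6,0,0,0],[19.9,0.4,6.6,0,0,0]],
  ],
)

```text
time: 6.67
position: [0.4742, -0.3055, 0.1008]
tool_rot: [0.785, 0.216, -0.562, 0.148]
ft_force: [-0.1, -1.2, -4.6]
grip_width: 0.0101
grip_force: 60.0
```

Call:
drive_tool(
  deltas=[
    [[-19,-0.4,-6.3,0,0,0],[-19,-0.4,-6.3,0,0,0],[19.9,0.4,6.6,0,0,0],[19.9,0.4,6.6,0,0,0],[7.6,0.2,2.5,0,0,0]],
  ],
)

```text
time: 7.08
position: [0.4738, -0.3061, 0.0968]
tool_rot: [0.78, 0.213, -0.568, 0.151]
ft_force: [9.9, 7.8, 32.3]
grip_width: 0.01
grip_force: 60.0
```

Call:
drive_tool(
  deltas=[
    [[-19,-0.4,-6.3,0,0,0],[-19,-0.4,-6.3,0,0,0],[19.9,0.4,6.6,0,0,0],[19.9,0.4,6.6,0,0,0]],
  ],
)

```text
time: 7.42
position: [0.4763, -0.3097, 0.1079]
tool_rot: [0.776, 0.209, -0.573, 0.16]
ft_force: [15.9, 3.5, 72.8]
grip_width: 0.0102
grip_force: 60.1
```

Call:
drive_tool(
  deltas=[
    [[-19,-0.4,-6.3,0,0,0],[-19,-0.4,-6.3,0,0,0],[19.9,0.4,6.6,0,0,0],[19.9,0.4,6.6,0,0,0]],
  ],
)

```text
time: 7.75
position: [0.4753, -0.3079, 0.1036]
tool_rot: [0.777, 0.209, -0.572, 0.157]
ft_force: [18.3, 10.0, 81.0]
grip_width: 0.0103
grip_force: 71.5
```

Call:
drive_tool(
  deltas=[
    [[-19,-0.4,-6.3,0,0,0],[-19,-0.4,-6.3,0,0,0],[-19,-0.4,-6.3,0,0,0],[-19,-0.4,-6.3,0,0,0],[0,0,0,0,0,0]],
  ],
)

```text
time: 8.17
position: [0.4741, -0.3058, 0.1714]
tool_rot: [0.785, 0.214, -0.562, 0.15]
ft_force: [0.9, -0.3, -2.7]
grip_width: 0.01
grip_force: 68.9
```

```bash
python3 see.py s5
```

```text
8.1667 p [ 0.4741 -0.3058  0.1714] F [ 0.9154 -0.3431 -2.7046] mouth [ 0.4698 -0.3077  0.0848] axis [-0.0026  0.0054 -1.    ] q [-0.3911  0.9815  1.2809 -0.8837  1.8089  0.8835] 0.010009044821089155
world down in tool [0.9459 0.006  0.3244] world x [ 0.2773  0.5044 -0.8177] y [ 0.1685 -0.8635 -0.4755]
```

View pics/s5.png

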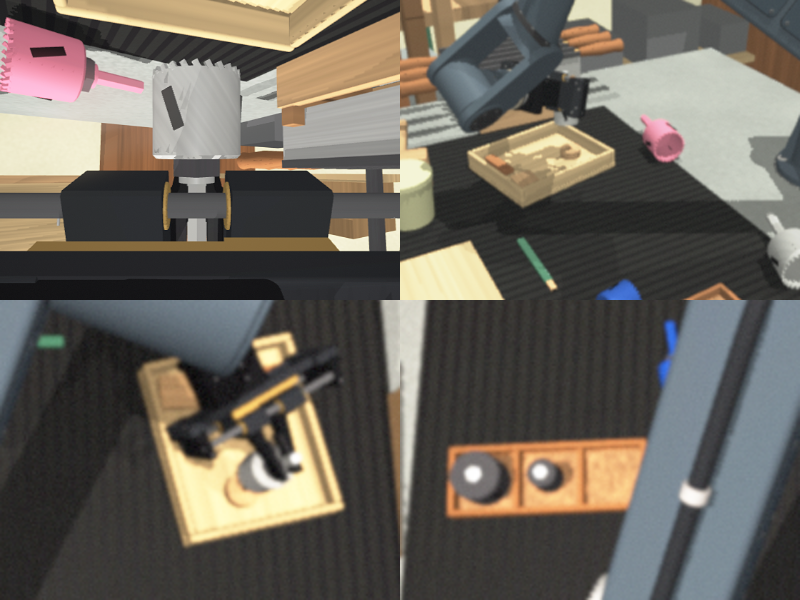

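The core is out: it lies flat in the tray, at about (240,490) in the top crop and (572,152) in the scene crop. The saw has slid a little towards the gripper, with its teeth now at about row 91 of the wrist picture.

```bash
python3 - <<'E'
from h import *
from scipy.optimize import least_squares
np.set_printoptions(precision=4,suppress=True)
for k in("w3","s4","s5"):
    L=pickle.load(open(k+".pkl","rb")); c=L[1]; g=c["img"].astype(int)
    e=np.abs(np.diff(g[:,262:292].mean((1,2)))); print(k,[(i,int(e[i])) for i in np.argsort(-e)[:14]])
    H=np.linalg.inv(c["hand_eye"]); f=210/np.tan(np.radians(c["fov_y"]/2))
    def pr(P): K=H[:3,:3]@P+H[:3,3]; return np.array([c["cx"]-f*K[0]/K[2],c["cy"]+f*K[1]/K[2]])
    def pts(s,a):
        m=np.array([np.cos(a),0,np.sin(a)]); n=np.array([np.sin(a),0,-np.cos(a)]); mo=np.array([0,0,.005])+s*m; return [pr(mo+.0255*n)[1],pr(mo+.0255*n-.05*m)[1]]
    for s,a in((.085,18.9),(.075,18.9),(.075,14),(.075,24)): print(s,a,np.round(pts(s,np.radians(a))))
    fr,bk={"w3":(56,190),"s4":(56,190),"s5":(91,219)}[k]
    r=least_squares(lambda x:np.array(pts(x[0],x[1]))-[fr,bk],[.08,.33]); print("fit",r.x[0],np.degrees(r.x[1]))
cv2.imwrite("pics/z.png",np.hstack([pickle.load(open(k+".pkl","rb"))[1]["img"][30:280,190:370] for k in("s4","s5")])[:,:,::-1].repeat(2,0).repeat(2,1))
E
```

```text
w3 [(np.int64(269), 85), (np.int64(224), 80), (np.int64(215), 76), (np.int64(214), 70), (np.int64(184), 68), (np.int64(60), 55), (np.int64(305), 55), (np.int64(337), 44), (np.int64(54), 34), (np.int64(350), 33), (np.int64(351), 32), (np.int64(178), 32), (np.int64(268), 32), (np.int64(213), 28)]
0.085 18.9 [ 56. 189.]
0.075 18.9 [ 82. 217.]
0.075 14 [ 81. 223.]
0.075 24 [ 84. 212.]
fit 0.08486493612117242 18.730204539970437
s4 [(np.int64(214), 99), (np.int64(269), 64), (np.int64(305), 50), (np.int64(337), 44), (np.int64(351), 34), (np.int64(350), 34), (np.int64(224), 32), (np.int64(188), 31), (np.int64(20), 25), (np.int64(21), 21), (np.int64(336), 19), (np.int64(186), 18), (np.int64(268), 18), (np.int64(215), 17)]
0.085 18.9 [ 53. 187.]
0.075 18.9 [ 79. 215.]
0.075 14 [ 78. 221.]
0.075 24 [ 82. 210.]
fit 0.08389457101117825 19.1796257890535
s5 [(np.int64(222), 112), (np.int64(337), 75), (np.int64(269), 66), (np.int64(247), 63), (np.int64(305), 55), (np.int64(248), 51), (np.int64(91), 43), (np.int64(50), 36), (np.int64(49), 36), (np.int64(350), 35), (np.int64(351), 35), (np.int64(51), 35), (np.int64(52), 31), (np.int64(83), 21)]
0.085 18.9 [ 53. 187.]
0.075 18.9 [ 79. 215.]
0.075 14 [ 78. 221.]
0.075 24 [ 82. 210.]
fit 0.07131389004639212 24.59162576527668
```

View pics/z.png

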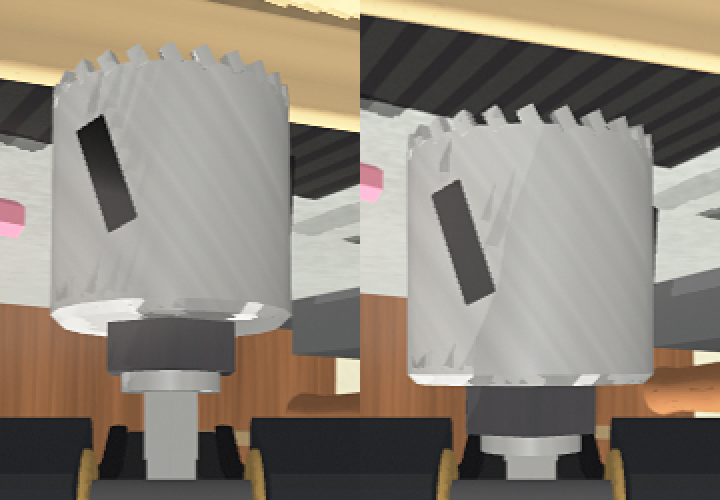

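```bash
python3 - <<'E'
from h import *
np.set_printoptions(precision=4,suppress=True)
o,c,s,t=pickle.load(open("s5.pkl","rb"))
pl=lambda x,y,z:plane(t,(x/2.16+99.75,y/2.16+119.75),z)
print("bay floor",np.array([pl(*p,.007) for p in[(180,163),(243,161),(244,223),(180,222)]]).mean(0))
print("blue",[pl(*p,.04) for p in((262,65),(300,65),(305,105),(265,112),(270,22))])
a=np.radians(18.7); m=np.array([np.cos(a),0,np.sin(a)]); mo=np.array([0,0,.005])+.0725*m
for hd in(180,195,-165):
    Rt=horiz(hd,-1,90-18.7); P=np.array([.4825,.248,.007+.07])-Rt.apply(mo); print(hd,"TCP hi",P)
    path(o,P,Rt,16)
    q,e=ik(np.load("kin.npy"),P-[0,0,.07],Rt,o["q"]); print("low",q,e)
E
```

```text
bay floor [0.4822 0.2455 0.007 ]
blue [array([0.6323, 0.1842, 0.04  ]), array([0.6324, 0.1383, 0.04  ]), array([0.5821, 0.1313, 0.04  ]), array([0.5733, 0.179 , 0.04  ]), array([0.6874, 0.176 , 0.04  ])]
180 TCP hi [0.4872 0.248  0.1511]
rotvec/row [ 0.0312 -0.0001  0.011 ] total deg 30.293588989286217
[  7.3 -29.5 -16.7] q [-0.35  0.98  1.28 -0.83  1.85  0.92] dq0.66 err0.000 
[  6.9 -30.  -15.8] q [-0.32  0.98  1.28 -0.77  1.89  0.96] dq0.68 err0.000 
[  6.6 -30.6 -14.8] q [-0.28  0.99  1.28 -0.71  1.92  1.01] dq0.71 err0.000 
[  6.3 -31.1 -13.9] q [-0.24  0.99  1.28 -0.65  1.96  1.05] dq0.73 err0.000 
[  5.9 -31.6 -12.9] q [-0.2   0.99  1.27 -0.59  1.99  1.1 ] dq0.75 err0.000 
[  5.6 -32.1 -11.9] q [-0.17  1.    1.26 -0.53  2.02  1.15] dq0.77 err0.000 
[  5.2 -32.5 -10.9] q [-0.13  1.    1.25 -0.46  2.05  1.2 ] dq0.80 err0.000 
[  4.8 -32.8  -9.9] q [-0.1   1.01  1.24 -0.39  2.08  1.25] dq0.82 err0.000 
[  4.5 -33.2  -8.9] q [-0.06  1.02  1.22 -0.32  2.11  1.3 ] dq0.84 err0.000 
[  4.1 -33.5  -7.8] q [-0.02  1.02  1.2  -0.25  2.14  1.36] dq0.86 err0.000 
[  3.7 -33.8  -6.8] q [ 0.
[... 2582 characters left out ...]
19] dq0.66 err0.000 
[  5.8 -31.7 -12.9] q [-0.01  1.01  1.24 -0.42  2.07  1.23] dq0.67 err0.000 
[  5.7 -31.9 -12.4] q [ 0.03  1.02  1.22 -0.36  2.1   1.27] dq0.68 err0.000 
[  5.5 -32.2 -11.9] q [ 0.07  1.03  1.19 -0.3   2.13  1.32] dq0.70 err0.000 
[  5.3 -32.4 -11.4] q [ 0.11  1.04  1.16 -0.24  2.16  1.36] dq0.71 err0.000 
[  5.1 -32.6 -10.9] q [ 0.15  1.05  1.13 -0.18  2.19  1.41] dq0.72 err0.000 
[  4.9 -32.8 -10.4] q [ 0.19  1.07  1.09 -0.12  2.22  1.46] dq0.74 err0.000 
[  4.7 -33.   -9.9] q [ 0.23  1.09  1.05 -0.06  2.25  1.52] dq0.75 err0.000 
[  4.5 -33.1  -9.4] q [0.27 1.1  1.   0.01 2.28 1.58] dq0.78 err0.000 
low [0.2664 1.1966 0.9811 0.0054 2.2083 1.5755] 1.865174681370263e-13
```

Call:
drive_tool(
  deltas=[
    [[7.3,-29.5,-16.7,0.0157,0,0.0057],[7.1,-29.8,-16.3,0.0157,0,0.0057],[6.9,-30.1,-15.8,0.0157,0,0.0057],[6.7,-30.4,-15.3,0.0157,0,0.0057],[6.6,-30.7,-14.9,0.0157,0,0.0057],[6.4,-31,-14.4,0.0157,0,0.0057],[6.2,-31.2,-13.9,0.0157,0,0.0057],[6,-31.5,-13.4,0.0157,0,0.0057]],
  ],
)

```text
time: 8.98
position: [0.4791, -0.0267, 0.1563]
tool_rot: [0.796, 0.162, -0.573, 0.11]
ft_force: [0.3, 0.1, -3.9]
grip_width: 0.0102
grip_force: 68.9
```

Call:
drive_tool(
  deltas=[
    [[5.8,-31.7,-12.9,0.0157,0,0.0057],[5.7,-31.9,-12.4,0.0157,0,0.0057],[5.5,-32.2,-11.9,0.0157,0,0.0057],[5.3,-32.4,-11.4,0.0157,0,0.0057],[5.1,-32.6,-10.9,0.0157,0,0.0057],[4.9,-32.8,-10.4,0.0157,0,0.0057],[4.7,-33,-9.9,0.0157,0,0.0057],[4.5,-33.1,-9.4,0.0157,0,0.0057]],
  ],
)

```text
time: 9.65
position: [0.4858, 0.2507, 0.1471]
tool_rot: [0.804, 0.107, -0.58, 0.074]
ft_force: [0.1, 0.3, -3.9]
grip_width: 0.01
grip_force: 68.9
```

Call:
drive_tool(
  deltas=[
    [[0,0,0,0,0,0],[0,0,0,0,0,0]],
  ],
)

```text
time: 9.82
position: [0.4854, 0.2507, 0.147]
tool_rot: [0.804, 0.108, -0.579, 0.075]
ft_force: [-0.0, -0.0, -2.4]
grip_width: 0.0099
grip_force: 68.9
```

```bash
python3 see.py s6; python3 - <<'E'
from h import *
o,c,s,t=pickle.load(open("s6.pkl","rb"))
a=s["img"][150:400,220:470]; b=t["img"][160:260,90:250]; 
cv2.imwrite("pics/s6b.png",np.hstack([cv2.resize(a,(500,500),interpolation=3),np.vstack([cv2.resize(b,(300,188),interpolation=3),cv2.resize(c["img"],(300,225)),np.zeros((87,300,3),np.uint8)])])[:,:,::-1])
a=np.radians(18.7); m=np.array([np.cos(a),0,np.sin(a)]); mo=np.array([0,0,.005])+.0725*m
Rt=R.from_quat(o["tool_rot"]); print("mouth",o["position"]+Rt.apply(mo),Rt.apply(m), "corr tool rotvec", )
hd=np.degrees(np.arctan2(*Rt.as_matrix()[1::-1,2])); Rg=horiz(hd,-1,71.3); print(hd,(Rt.inv()*Rg).as_rotvec(), "shift mm",Rt.inv().apply(np.array([.4823,.247,.007+.02])-Rg.apply(mo)-o["position"])*1e3)
E
```

```text
9.8167 p [0.4854 0.2507 0.147 ] F [-0.0109 -0.0201 -2.3916] mouth [0.4801 0.2497 0.0604] axis [-0.0078  0.003  -1.    ] q [0.269  1.1085 1.0031 0.0077 2.2776 1.5726] 0.009916734647328462
world down in tool [0.9482 0.0049 0.3175] world x [ 0.3053  0.2614 -0.9157] y [ 0.0875 -0.9652 -0.2463]
mouth [0.48049038 0.24971831 0.07287384] [-0.00440441  0.00389349 -0.99998272] corr tool rotvec
-164.94323939139343 [-8.38139623e-06  3.23773468e-03  5.17730513e-03] shift mm [43.72346384  2.96595226 13.80203304]
```

View pics/s6b.png

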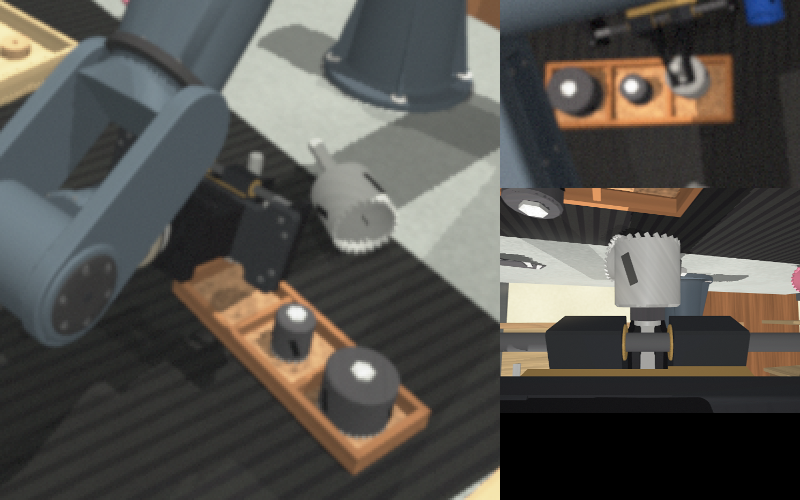

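The saw hangs over the empty bay and the two dark cups stand untouched. In the top crop the bright cup is near (690,75) and the bay centre near (705,92). That offset should be parallax, so I'll check it numerically.

```bash
python3 - <<'E'
from h import *
np.set_printoptions(precision=4,suppress=True)
o,c,s,t=pickle.load(open("s6.pkl","rb"))
f=210/np.tan(np.radians(t["fov_y"]/2))
def pr(P): k=R.from_quat(t["attitude"]).inv().apply(np.array(P)-t["xyz"]); return np.array([t["cx"]-f*k[0]/k[2],t["cy"]+f*k[1]/k[2]])
m=np.array([.4805,.2497,.0729])
print("pred plate,mouth",pr(m+[0,0,.05]),pr(m))
g=t["img"][185:225,175:215].astype(int); b=(g.min(2)>120)&(g.max(2)-g.min(2)<35)
n,l,st,ce=cv2.connectedComponentsWithStats(b.astype(np.uint8)); print(st[1:],ce[1:]+[175,185])
E
```

```text
pred plate,mouth [186.4512 199.4769] [190.9068 203.976 ]
[[  6   6   5   8  30]
 [  7   6  17  20 132]
 [  4  16   2   5   5]
 [ 11  16   3   2   5]] [[183.3333 194.4   ]
 [192.447  202.2197]
 [179.4    203.    ]
 [186.8    201.6   ]]
```

Call:
drive_tool(
  deltas=[
    [[15,2,5,0,0.003,0.005],[15,1,5,0,0,0],[0,0,0,0,0,0]],
  ],
)

```text
time: 10.22
position: [0.4863, 0.2449, 0.1135]
tool_rot: [0.805, 0.104, -0.579, 0.075]
ft_force: [-0.5, 0.1, -3.1]
grip_width: 0.0101
grip_force: 69.0
```

Call:
drive_tool(
  deltas=[
    [[9.5,-2,3.2,0,0,0],[7.6,0,2.5,0,0,0],[4.7,0,1.6,0,0,0],[0,0,0,0,0,0],[0,0,0,0,0,0]],
  ],
)

```text
time: 10.63
position: [0.4868, 0.2485, 0.0944]
tool_rot: [0.806, 0.105, -0.578, 0.075]
ft_force: [-0.5, 0.6, -3.6]
grip_width: 0.0098
grip_force: 68.9
```

Call:
drive_tool(
  deltas=[
    [[2.8,0,1,0,0,0],[1.9,0,0.6,0,0,0],[0,0,0,0,0,0]],
  ],
)

```text
time: 10.88
position: [0.4869, 0.2486, 0.0896]
tool_rot: [0.806, 0.105, -0.577, 0.075]
ft_force: [0.1, 0.3, -3.5]
grip_width: 0.0102
grip_force: 68.9
```

Call:
drive_tool(
  deltas=[
    [[1.9,0,0.6,0,0,0],[1.9,0,0.6,0,0,0],[1.4,0,0.5,0,0,0],[0,0,0,0,0,0]],
  ],
)

```text
time: 11.22
position: [0.4871, 0.2486, 0.0852]
tool_rot: [0.806, 0.105, -0.578, 0.075]
ft_force: [1.5, 0.9, 0.9]
grip_width: 0.0101
grip_force: 69.0
```

Call:
drive_tool(
  deltas=[
    [[1.4,0,0.5,0,0,0],[0,0,0,0,0,0],[0,0,0,0,0,0]],
  ],
)

```text
time: 11.47
position: [0.4872, 0.2486, 0.085]
tool_rot: [0.806, 0.105, -0.578, 0.075]
ft_force: [2.0, -0.1, 5.6]
grip_width: 0.0102
grip_force: 69.2
```

Call:
drive_tool(
  deltas=[
    [[0,0,0,0,0,0],[0,0,0,0,0,0],[0,0,0,0,0,0],[0,0,0,0,0,0]],
  ],
  gripper=35,
)

```text
time: 11.8
position: [0.4868, 0.2485, 0.0826]
tool_rot: [0.806, 0.105, -0.578, 0.075]
ft_force: [-0.6, 0.0, -0.5]
grip_width: 0.027
grip_force: 0.0
```

Call:
drive_tool(
  deltas=[
    [[0,0,-5,0,0,0],[0,0,-10,0,0,0],[0,0,-20,0,0,0],[0,0,-30,0,0,0],[0,0,-35,0,0,0],[-15,0,-30,0,0,0],[-35,0,0,0,0,0],[0,0,0,0,0,0]],
  ],
)

```text
time: 12.47
position: [0.5923, 0.2762, 0.1757]
tool_rot: [0.808, 0.105, -0.575, 0.074]
ft_force: [-0.2, 0.3, 1.9]
grip_width: 0.0304
grip_force: 0.0
```

```bash
python3 see.py s7; python3 - <<'E'
from h import *
np.set_printoptions(precision=4,suppress=True)
o,c,s,t=pickle.load(open("s7.pkl","rb"))
def cam(k,P):
    f=210/np.tan(np.radians(k["fov_y"]/2)); v=R.from_quat(k["attitude"]).inv().apply(np.array(P)-k["xyz"]); return np.array([k["cx"]-f*v[0]/v[2],k["cy"]+f*v[1]/v[2]])
for n,k in(("top",t),("scene",s)):
    p=[cam(k,[.4823,.247,z]) for z in(.007,.057,.116)]; print(n,"pred mouth/plate/tip",*p)
    x,y=p[1].astype(int); x0,y0=x-35,y-40; g=k["img"][y0:y0+80,x0:x0+70].astype(int); b=(g.min(2)>115)&(g.max(2)-g.min(2)<40)
    nn,l,st,ce=cv2.connectedComponentsWithStats(b.astype(np.uint8)); print([(r+[x0,y0,0,0,0],q+[x0,y0]) for r,q in zip(st[1:],ce[1:]) if r[4]>15])
# core: change in tray top view vs start
_,d=pickle.load(open("c0.pkl","rb")); 
df=np.abs(t["img"].astype(int)-d["top"]["img"]).max(2)[135:245,355:465]>40
nn,l,st,ce=cv2.connectedComponentsWithStats(df.astype(np.uint8)); print([(st[i],plane(t,ce[i]+[355,135],.03)) for i in range(1,nn) if st[i][4]>40])
E
```

```text
12.4667 p [0.5923 0.2762 0.1757] F [-0.2249  0.29    1.9298] mouth [0.588  0.2752 0.0891] axis [ 0.0025  0.0022 -1.    ] q [0.2635 1.2365 0.5598 0.0095 2.5832 1.579 ] 0.03036164767356506
world down in tool [0.9451 0.0014 0.3268] world x [ 0.3155  0.2558 -0.9138] y [ 0.0849 -0.9667 -0.2413]
top pred mouth/plate/tip [197.2296 208.6208] [193.3449 204.617 ] [188.2671 199.3835]
[(array([184, 194,  20,  20, 271]), array([193.6642, 203.4133])), (array([158, 201,   7,  10,  58]), array([160.5172, 205.5   ]))]
scene pred mouth/plate/tip [337.2631 296.1458] [339.647  277.9641] [342.6599 254.9854]
[(array([327, 255,  24,  52, 587]), array([339.5417, 286.0136])), (array([361, 302,  13,  11, 105]), array([367.619 , 306.7048]))]
[(array([46, 74, 13, 15, 53], dtype=int32), array([ 0.4545, -0.2904,  0.03  ])), (array([ 42,  77,  65,  27, 488], dtype=int32), array([ 0.4344, -0.3679,  0.03  ]))]
```

The saw stands upright in the bay: its blobs in both views match the predicted plate centre and shank tip. The core is in the tray, so I'm handing in.

```bash
python3 -c "
from rig import ticket
print(ticket.hand_in())"
```

```text
the job is handed in; nothing more can be done
None
```

I tapped the core out into the tray, where it stays, set the saw upright on its teeth in the empty caddy bay, and handed the job in at about 12.5 s; the hand-in gave no verdict. I viewed 11 pictures, one over the limit of 10.

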